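# Load the tall footed die into the press bed

### The arm

A 6-joint arm with a two-finger parallel gripper is mounted at the origin on the work surface. World frame = base frame: x ahead of the robot, y to its left, z up, the work surface at z = 0. Lengths are in m, angles in rad, forces in N, time in s.
With the tool pointing down it reaches from about 0.35 to 0.775 m from the base axis. Payload 7.3 kg.
Tool frame: the origin (TCP) lies at the very end of the fingers, on their centre line; the grasp point (between the pads) lies 19 mm behind it; z points along the fingers, y is the direction in which the jaws open and shut (so a half turn about z gives the same grasp; the last joint's range is limited). The gripper opens to 92 mm and grips with 3 to 60 N. Pads are 19 mm wide; open, the fingers measure 130 mm over their backs; the gripper's body (75 mm by 190 mm) begins 47 mm behind the grasp point.
Start: joints at [0.975, 0.342, 1.524, -0, 1.275, -0.146], TCP at [0.228, 0.473, 0.227] pointing down, gripper open.
Joint ranges: [-2.53, 2.53], [-0.77, 2.02], [0.04, 2.7], [-1, 4.14], [0.28, 2.66], [-3.11, 3.11]. Speed limits (rad/s): [2.57, 2.57, 3.14, 3.14, 3.14, 3.14].

### API

Orientations are given as [roll, pitch, yaw] about the fixed x, y, z axes, in that order (R = Rz(yaw) Ry(pitch) Rx(roll)).
In Python, from bench import get_obs, grab_frame, finish_job gives the robot as it stands.
- The arm moves only by the tool move_arm, never from a script. Its arguments are lists of equal length, an entry for each row: "travel": the shift along the tool's x, y, z in mm, a list of three; "twist": the turn, a rotation vector about the tool's x, y, z in rad, a list of three; "hand": the closure, from 0 (fully open) to 1 (shut). A call has 1 to 20 rows; each row shifts and turns the commanded pose from where the row before left it, along the tool's axes as they then stand; what a row does not reach is not made up. A row lasts 1/8 s, in which the tool goes at most 62.5 mm and 10.7 degrees, less where a joint would pass 70% of its speed; a pose out of reach is approached as far as the arm can. A call with a gripper value outside its range is refused whole. The fingers move at their own pace and stop on an object; "grip_force" is the grip in N (left out, the last holds). Time passes only in rows, so rows that do not move let the fingers close. It gives the time, the measured TCP pose, the force and the opening at its end, in the units of the state.
- get_obs(): the state, without advancing time (a new reading comes with each control period).
- grab_frame(name): name is "scene" or "top"; returns a dict with "img" (480x640x3 uint8, red, green, blue), "depth" (480x640 float32, m along the optical axis (not along the pixel's ray), 0 where there is no reading), "intrinsics" (3x3 intrinsics, pixels), "distortion" ([k1, k2, p1, p2, k3] as OpenCV has them; the pictures are not rectified), "rvec" (rotation vector, rad) and "tvec" (3), from world to camera coordinates, as OpenCV has them. Camera axes: x right, y down, z forward; pixel columns grow to the right and rows downward; lengths in m; the calibration is good to about 2 mm. A picture is of the moment at which its call begins.
- finish_job(): hands the job in, once; it reports no verdict.
The state is a dict: "time": time; "qpos": joint angles; "joint_velocities": joint speeds; "joint_efforts": joint torques, N m; "ee_pos": TCP position; "tool_rot": TCP orientation; "contact_force": force on the tool from outside, world axes, zero at the start; "torque": the same for the moment, N m; "finger_gap": finger opening in m.
Only numpy, scipy, OpenCV 4.12 (cv2) and the standard library are available. Lean on these libraries where they do the work, as an engineer would, in place of code of your own. Each camera call takes 0.05 s, during which the arm holds its last target. There are 200 camera calls.

### The job

From the compartmented plywood tray, pick the tall steel die with the wide round foot and set it down, without dropping it, upright on its foot in the round recess of the blue press bed. Leave the straight punch and the short footed die where they stand in the tray.

Things in the scene. Friction and masses are not known exactly. Their poses are not given: they have to be found in the camera images.
- die_center (a point): Centre (half-way up, on the axis) of the tall footed die, to be moved: bare steel, 64 mm tall, 0.25 to 0.5 kg, upright in one compartment of the tray. Round foot 42 mm across and 8 mm thick; above it a straight round barrel 30 mm across up to the top, gripped from above; blind 18 mm bore in the top face. z axis up; the underside is 32 mm below this point.
- recess (a point): Centre of the flat floor of the round recess, 62 mm across and 8 mm deep with a darker floor, in a bare steel plate 100 mm square on a low blue cast-iron press bed (165 by 150 mm) fixed to the bench. z axis up. This point is 30 mm above the bench, the plate's top 38 mm. The die's foot has 10 mm of play all round.
- punch_center (a point): Centre (half-way up) of the straight punch, a plain round steel bar 30 mm across, 64 mm tall, no foot or bore, standing in another compartment; leave alone. z axis up. The fixed plywood tray is 242 mm square, 24 mm high, floor and walls 5 mm thick, 2 by 2 compartments 113 mm square inside; pieces change places and stand within 10 mm of their compartment's middle.
- short_die_center (a point): Centre (half-way up) of the short footed die: same foot, barrel and bore as the tall one but only 34 mm tall, standing in another compartment of the tray; leave alone. z axis up. The fourth compartment holds only small eyelets lying flat.
Not all that is in view belongs to the job. What is shaped like the part that bears recess but purple is not meant.

How it is judged:
At the end, for the whole second after the job is handed in: The tall footed die stands released and at rest on the floor of the recess: its axis within 14 mm of the recess centre, its centre 28 to 36 mm above the recess floor, upright within 0.1 rad; the straight punch and the short die are within 25 mm of where they began (horizontal distance between die_center and recess below 0.014 m and z of die_center in the frame of recess between 0.028 and 0.036 m and angle between die_center's own z axis and vertical below 0.1 rad and linear speed of die below 0.02 m/s and distance of each of punch_center, short_die_center from where it was at the start of the episode below 0.025 m); the robot touches nothing.
It fails at once if the punch or the short die is moved more than 25 mm (not (distance of punch_center from where it was at the start of the episode below 0.025 m) or not (distance of short_die_center from where it was at the start of the episode below 0.025 m)).
It fails at once if the die is dropped: it falls at more than 0.7 m/s (some 25 mm of free fall) out of the fingers (linear speed of die above 0.7 m/s and contact force between the fingers and die below 0.1 N).
It also fails if it takes over 40 s, if anything falls off the work surface, if the arm or the gripper's body presses on something with over 40 N, if the wrist force passes 120 N, or if a joint passes its speed limit or range.

## Working session

There is one attempt and no reset: what is moved stays moved. The work goes in short steps, Python scripts to look and compute and a tool call to move; the robot and the scene stay as the last step left them, time stands still between calls to the robot, and variables do not carry over. Pictures are saved under pics/ and viewed, about 8 in all and at most 12, crops included, and the job is handed in when it is done.

Besides the shell and the picture viewer there is one more tool, called by a JSON object that holds its "op" and its "data". move_arm: Moves the arm, as the interface text tells. Its arguments: {"type":"object","properties":{"travel":{"type":"array","items":{"type":"array","items":{"type":"number"}}},"twist":{"type":"array","items":{"type":"array","items":{"type":"number"}}},"hand":{"type":"array","items":{"type":"number"}},"grip_force":{"type":"number"}},"required":["travel","twist","hand"]}

```bash
mkdir -p pics; cat > h.py <<'E'
import numpy as np,cv2
from bench import get_obs,grab_frame,finish_job
def ray(f,uv):
    p=cv2.undistortPoints(np.array(uv,float).reshape(-1,1,2),f['intrinsics'],np.array(f['distortion'],float)).reshape(-1,2)
    R=cv2.Rodrigues(np.array(f['rvec'],float))[0];t=np.array(f['tvec'],float).ravel()
    return -R.T@t,np.c_[p,np.ones(len(p))]@R   # origin, directions (unit depth)
def plane(f,uv,z):
    o,d=ray(f,uv);return o+d*((z-o[2])/d[:,2])[:,None]
def cloud(f):
    v,u=np.mgrid[0:480,0:640];o,d=ray(f,np.c_[u.ravel(),v.ravel()])
    return (o+d*f['depth'].ravel()[:,None]).reshape(480,640,3)
E
python3 - <<'E'
from h import *
import pickle
F={n:grab_frame(n) for n in('scene','top')}
pickle.dump(F,open('f0.pkl','wb'))
for n in F: cv2.imwrite(f'pics/{n}0.png',F[n]['img'][...,::-1]); print(n,ray(F[n],[[320,240]]))
print(get_obs())
E
```

```text
scene (array([ 1.01727596, -0.22170579,  0.78466583]), array([[-0.57699077,  0.14562368, -0.80366894]]))
top (array([ 0.39677506, -0.1133237 ,  1.20907651]), array([[ 0.08908868, -0.00210301, -0.99615802]]))
{'time': 0.1, 'qpos': array([ 9.74998041e-01,  3.42670937e-01,  1.52491738e+00,  1.64126778e-05,
        1.27541039e+00, -1.46007841e-01]), 'joint_velocities': array([-0.00054553, -0.00051713, -0.00201024, -0.00129382,  0.00045372,
        0.00025803]), 'joint_efforts': array([ 2.07288984e-03, -4.32001269e+01, -2.44696140e+01,  7.20398873e-02,
        5.26024529e-02, -6.43196677e-05]), 'ee_pos': array([0.22803048, 0.47248812, 0.22610662]), 'tool_rot': array([-3.14020385e+00, -2.20093961e-04,  2.69179727e+00]), 'contact_force': array([-0.21880675,  0.8753985 , -0.03004572]), 'torque': array([ 0.00568412,  0.01938521, -0.01282026]), 'finger_gap': 0.091656455554782}
```

View pics/top0.png

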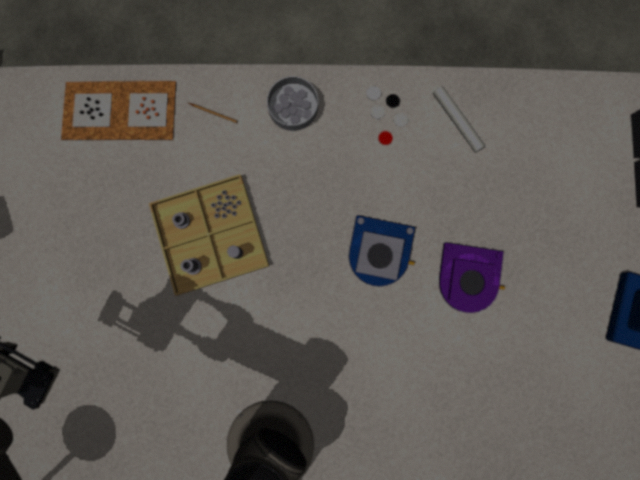

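View pics/scene0.png

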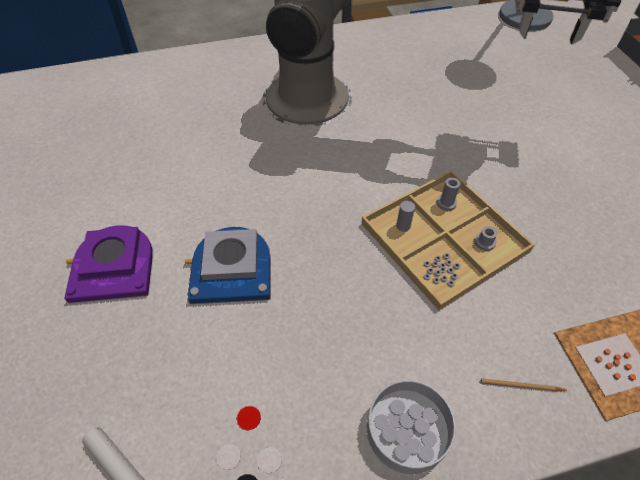

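The top view shows the tray with candidates at (192,266), (181,220) and (235,251). In the scene view they are (450,192) tall, bored and footed; (487,237) short die; (405,216) plain punch. I choose scene (450,192), which should be top (192,266). The recess is in the blue bed at top (380,256), scene (230,251). The purple lookalike is at top (472,282).

```bash
python3 - <<'E'
from h import *
import pickle
F=pickle.load(open('f0.pkl','rb'))
t,s=F['top'],F['scene']
for n,f in F.items():
    C=cloud(f)
    for nm,(u,v) in {'top':dict(tall=(192,266),short=(181,220),punch=(235,251),rec=(380,256)),'scene':dict(tall=(450,192),short=(487,237),punch=(405,216),rec=(230,251))}[n].items():
        P=C[v-22:v+22,u-22:u+22].reshape(-1,3); ok=f['depth'][v-22:v+22,u-22:u+22].ravel()>0
        P=P[ok]; 
        lo=(0.028 if nm=='short' else .05) if nm!='rec' else .033
        Q=P[(P[:,2]>lo)]
        print(n,nm,len(Q),'max z',np.percentile(P[:,2],99.5).round(3), 'mean',Q.mean(0).round(4) if len(Q) else '', 'ctr px on plane',plane(f,[[u,v]],.03 if nm=='rec' else .069)[0].round(3))
# recess dark floor
for n,f,(u,v) in(('top',t,(380,256)),('scene',s,(230,251))):
    g=cv2.cvtColor(f['img'],cv2.COLOR_RGB2GRAY)
    w=g[v-35:v+35,u-35:u+35]; m=(w<(85 if n=='scene' else 60)).astype(np.uint8)
    sat=cv2.cvtColor(f['img'],cv2.COLOR_RGB2HSV)[v-35:v+35,u-35:u+35,1]; m&=(sat<90).astype(np.uint8)
    k,l,st,ce=cv2.connectedComponentsWithStats(m); i=l[35,35]
    c=max(cv2.findContours((l==i).astype(np.uint8),0,1)[0],key=len)[:,0]+[u-35,v-35]
    P=plane(f,c,.03); print(n,i,st[i],ce[i]+[u-35,v-35],'centre',cv2.minEnclosingCircle(P[:,:2].astype(np.float32)),'ext',np.ptp(P,axis=0))
a=cv2.resize(t['img'][190:310,140:290],None,fx=4,fy=4,interpolation=2)
b=cv2.resize(s['img'][160:280,370:520],None,fx=4,fy=4,interpolation=2)
im=np.hstack([a,b]); im=cv2.resize(np.clip(im*1.4,0,255).astype(np.uint8),(800,320)) 
cv2.imwrite('pics/crop1.png',im[...,::-1])
E
```

```text
scene tall 233 max z 0.073 mean [0.4343 0.2002 0.0646] ctr px on plane [0.453 0.189 0.069]
scene short 201 max z 0.042 mean [0.5482 0.2355 0.037 ] ctr px on plane [0.575 0.211 0.069]
scene punch 233 max z 0.072 mean [0.4714 0.0909 0.0661] ctr px on plane [0.489 0.08  0.069]
scene rec 1295 max z 0.042 mean [ 0.4627 -0.2585  0.0385] ctr px on plane [ 0.458 -0.259  0.03 ]
top tall 147 max z 0.072 mean [0.434  0.2008 0.0644] ctr px on plane [0.433 0.188 0.069]
top short 103 max z 0.041 mean [0.5493 0.2351 0.0368] ctr px on plane [0.542 0.219 0.069]
top punch 127 max z 0.072 mean [0.469  0.0892 0.0676] ctr px on plane [0.47  0.086 0.069]
top rec 1183 max z 0.043 mean [ 0.4655 -0.2612  0.0376] ctr px on plane [ 0.465 -0.263  0.03 ]
top 31 [ 22  22  26  26 502] [379.53984064 255.30478088] centre ((0.46664631366729736, -0.26191869378089905), 0.031206024810671806) ext [0.06131213 0.06121666 0.        ]
scene 1 [ 19  23  32  25 637] [229.32182104 251.03139717] centre ((0.4565785229206085, -0.260135293006897), 0.030575668439269066) ext [0.05956965 0.06002892 0.        ]
```

View pics/crop1.png

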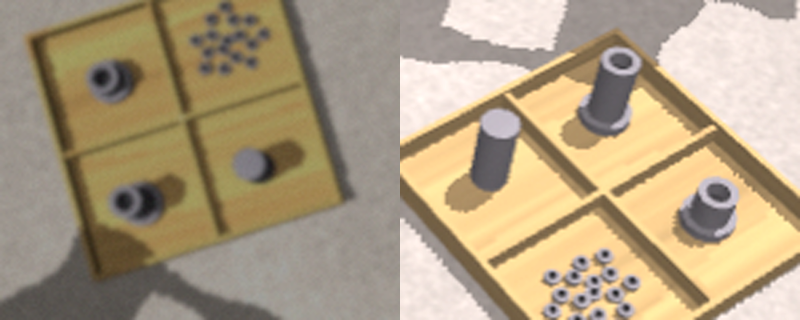

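The crop confirms the choice. In its left half the tall die is at (127,202), with bore, foot and the largest parallax. In its right half it is at (620,62), the tall bored footed piece. Both cameras agree on die (0.434, 0.200, top ≈0.069) and on recess ≈(0.464, -0.2615).

{"op": "move_arm", "data": {"travel": [[-38,-19.5,0],[-38,-19.5,0],[-38,-19.5,0],[-38,-19.5,0],[-38,-19.5,0],[-38,-19.5,10],[-38,-19.5,30],[-38,-19.5,30],[0,0,30],[0,0,0],[0,0,0]], "twist": [[0,0,0],[0,0,0],[0,0,0],[0,0,0],[0,0,0],[0,0,0],[0,0,0],[0,0,0],[0,0,0],[0,0,0],[0,0,0]], "hand": [0,0,0,0,0,0,0,0,0,0,0], "grip_force": 30}}

```text
time: 1.48
ee_pos: [0.4345, 0.2006, 0.1276]
tool_rot: [3.141, 0.001, 2.692]
contact_force: [-0.3, -0.2, -0.4]
finger_gap: 0.0916
```

```bash
python3 - <<'E'
from h import *
f=grab_frame('scene');o=get_obs();print(o['time'],o['ee_pos'],o['tool_rot'],o['qpos'])
cv2.imwrite('pics/hover.png',cv2.resize(f['img'][80:280,340:580],(720,600))[...,::-1])
E
```

```text
1.525 [0.43468517 0.20079316 0.12793069] [3.14017830e+00 1.48198873e-03 2.69271690e+00] [ 2.72428882e-01  3.67720287e-01  1.79106011e+00  1.00433384e-04
  9.80765374e-01 -8.49548535e-01]
```

View pics/hover.png

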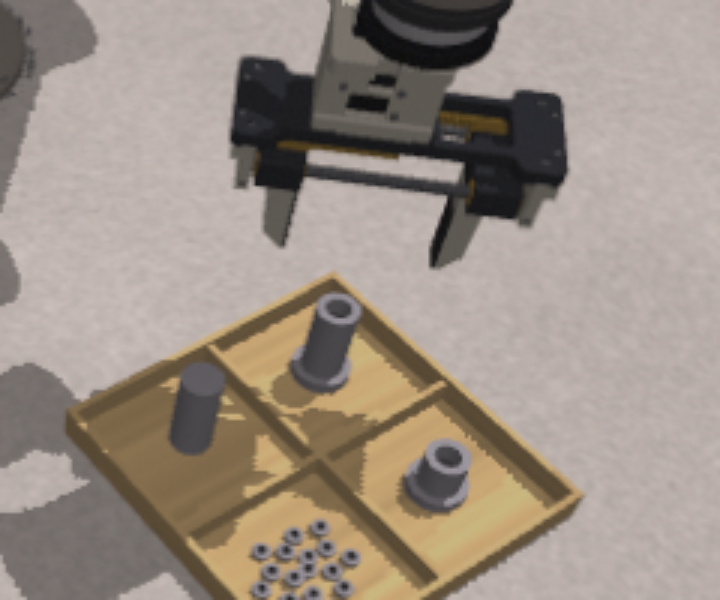

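The open jaws straddle the tall die, which is at (330,340) in the crop. The punch at (200,410) and the short die at (440,475) are clear, so I descend and grip.

{"op": "move_arm", "data": {"travel": [[0,0,30],[0,0,30],[0,0,20],[0,0,14],[0,0,0],[0,0,0],[0,0,0],[0,0,0],[0,0,0],[0,0,0],[0,0,0],[0,0,0],[0,0,0]], "twist": [[0,0,0],[0,0,0],[0,0,0],[0,0,0],[0,0,0],[0,0,0],[0,0,0],[0,0,0],[0,0,0],[0,0,0],[0,0,0],[0,0,0],[0,0,0]], "hand": [0,0,0,0,0,1,1,1,1,1,1,1,1], "grip_force": 35}}

```text
time: 3.15
ee_pos: [0.4343, 0.2002, 0.0327]
tool_rot: [3.141, 0.0, 2.692]
contact_force: [0.3, 0.2, -0.3]
finger_gap: 0.0296
```

Gap is 30 mm, matching the barrel. Lift.

{"op": "move_arm", "data": {"travel": [[0,0,-5],[0,0,-15],[0,0,-25],[0,0,-25],[0,0,-25],[0,0,-15],[0,0,0],[0,0,0]], "twist": [[0,0,0],[0,0,0],[0,0,0],[0,0,0],[0,0,0],[0,0,0],[0,0,0],[0,0,0]], "hand": [1,1,1,1,1,1,1,1]}}

```text
time: 4.15
ee_pos: [0.4335, 0.1999, 0.142]
tool_rot: [-3.141, -0.001, 2.692]
contact_force: [-0.1, 0.2, -3.0]
finger_gap: 0.0295
```

```bash
python3 - <<'E'
from h import *
f=grab_frame('scene');o=get_obs();print(o['time'],o['ee_pos'],o['tool_rot'],o['finger_gap'],o['contact_force'])
cv2.imwrite('pics/lift.png',cv2.resize(f['img'][60:280,340:580],(655,600))[...,::-1])
# where does the recess lie from here, tool axes
R=cv2.Rodrigues(np.eye(3))[0] 
y=o['tool_rot'][2];d=np.array([.464,-.2615])-o['ee_pos'][:2]
print('tool shift mm',1000*(d@[np.cos(y),np.sin(y)]),1000*(d@[np.sin(y),-np.cos(y)]))
E
```

```text
4.2 [0.43351799 0.19992941 0.14184303] [-3.14036269e+00 -1.43025948e-03  2.69177661e+00] 0.029442489181963502 [ 0.58391534 -0.18528512 -3.75575693]
tool shift mm -228.07933030632537 -402.2761162355604
```

View pics/lift.png

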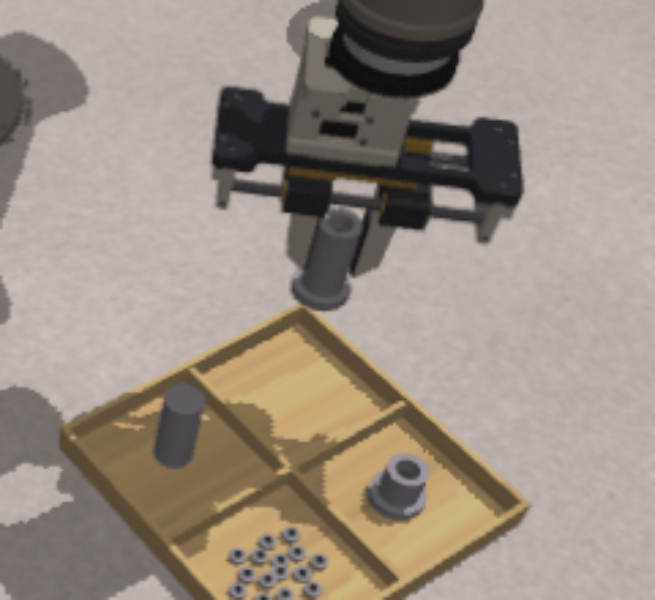

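The die hangs upright between the pads at (328,260) with about 3.5 N on the wrist. The punch and short die have not moved. Carry it to above the recess.

{"op": "move_arm", "data": {"travel": [[-8,-14,0],[-13,-23,0],[-18.6,-32.8,0],[-18.6,-32.8,0],[-18.6,-32.8,0],[-18.6,-32.8,0],[-18.6,-32.8,0],[-18.6,-32.8,0],[-18.6,-32.8,0],[-18.6,-32.8,0],[-18.6,-32.8,0],[-18.6,-32.8,0],[-13,-23,0],[-8,-14,0],[0,0,20],[0,0,20],[0,0,0],[0,0,0]], "twist": [[0,0,0],[0,0,0],[0,0,0],[0,0,0],[0,0,0],[0,0,0],[0,0,0],[0,0,0],[0,0,0],[0,0,0],[0,0,0],[0,0,0],[0,0,0],[0,0,0],[0,0,0],[0,0,0],[0,0,0],[0,0,0]], "hand": [1,1,1,1,1,1,1,1,1,1,1,1,1,1,1,1,1,1]}}

```text
time: 6.45
ee_pos: [0.4649, -0.2611, 0.1032]
tool_rot: [-3.142, 0.001, 2.692]
contact_force: [-0.1, -0.0, -2.1]
finger_gap: 0.0293
```

```bash
python3 - <<'E'
from h import *
f=grab_frame('scene');o=get_obs();print(o['time'],o['ee_pos'],o['tool_rot'],o['finger_gap'],o['contact_force'])
cv2.imwrite('pics/over.png',cv2.resize(f['img'][130:330,130:370],(720,600))[...,::-1])
E
```

```text
6.5 [ 0.46513369 -0.2612383   0.10354708] [-3.14141036e+00  1.36931846e-03  2.69207093e+00] 0.02920546364969221 [ 0.38581001 -0.03761249 -2.83412615]
```

View pics/over.png

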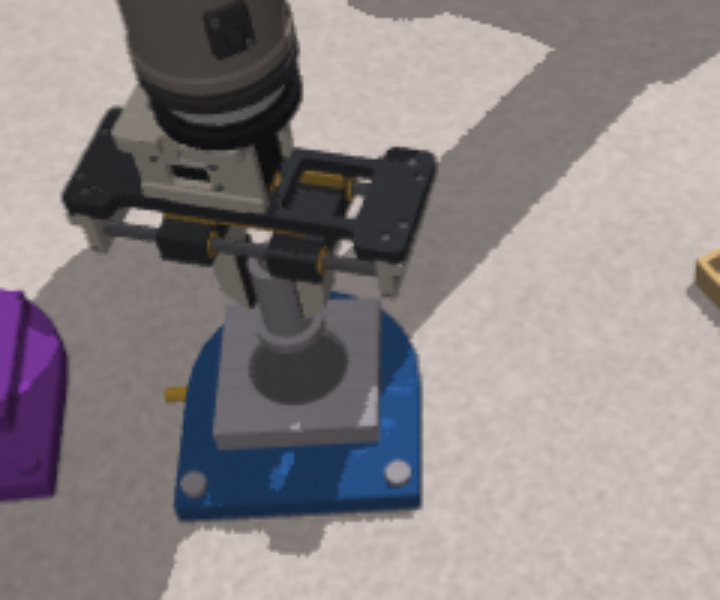

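The foot at (291,325) is above the dark recess centred near (298,365), in the blue bed and not the purple one. Lower to about 2–3 mm above the floor, then touch down gently.

{"op": "move_arm", "data": {"travel": [[0,0,15],[0,0,12],[0,0,8],[0,0,5],[0,0,3],[0,0,0],[0,0,1],[0,0,1],[0,0,0]], "twist": [[0,0,0],[0,0,0],[0,0,0],[0,0,0],[0,0,0],[0,0,0],[0,0,0],[0,0,0],[0,0,0]], "hand": [1,1,1,1,1,1,1,1,1]}}

```text
time: 7.62
ee_pos: [0.4648, -0.261, 0.0578]
tool_rot: [3.142, 0.0, 2.692]
contact_force: [0.1, -0.5, -4.0]
finger_gap: 0.0295
```

{"op": "move_arm", "data": {"travel": [[0,0,0.7],[0,0,0],[0,0,0]], "twist": [[0,0,0],[0,0,0],[0,0,0]], "hand": [1,1,1]}}

```text
time: 8.0
ee_pos: [0.4649, -0.261, 0.0577]
tool_rot: [-3.142, 0.001, 2.692]
contact_force: [-3.0, 1.9, 5.3]
finger_gap: 0.0294
```

```bash
python3 - <<'E'
from h import *
f=grab_frame('scene');o=get_obs();print(o['time'],o['ee_pos'],o['finger_gap'],o['contact_force'])
cv2.imwrite('pics/down.png',cv2.resize(f['img'][180:310,170:300],(600,600))[...,::-1])
E
```

```text
8.05 [ 0.46485217 -0.26105893  0.05769986] 0.029621032670688236 [-2.6543335   1.42409111  7.20790521]
```

View pics/down.png

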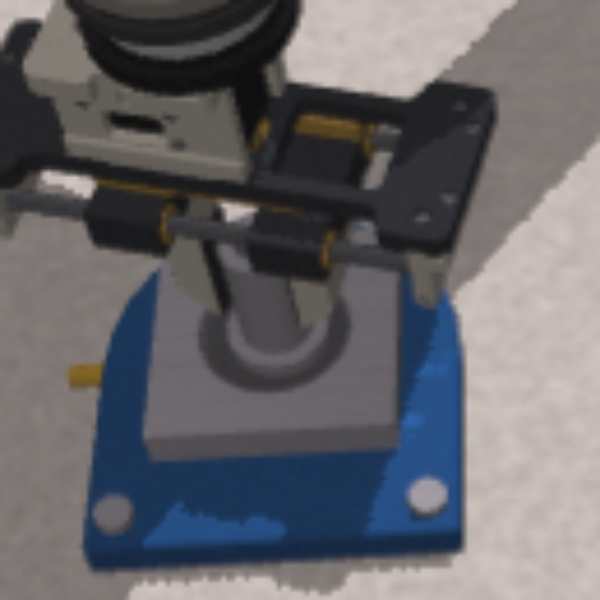

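The foot at about (273,340) lies in the recess. The wrist force changed sign (−4 to +7 N) at the expected floor height. Release and back off.

{"op": "move_arm", "data": {"travel": [[0,0,0],[0,0,0],[0,0,0],[0,0,0],[0,0,0],[0,0,0],[0,0,-10],[0,0,-25],[0,0,-40],[0,0,-40],[0,0,-25],[0,0,0],[0,0,0]], "twist": [[0,0,0],[0,0,0],[0,0,0],[0,0,0],[0,0,0],[0,0,0],[0,0,0],[0,0,0],[0,0,0],[0,0,0],[0,0,0],[0,0,0],[0,0,0]], "hand": [0,0,0,0,0,0,0,0,0,0,0,0,0]}}

```text
time: 9.68
ee_pos: [0.4643, -0.2606, 0.1963]
tool_rot: [3.141, -0.001, 2.692]
contact_force: [0.2, 0.3, 0.2]
finger_gap: 0.0918
```

```bash
python3 - <<'E'
from h import *
f=grab_frame('scene');o=get_obs();print(o['time'],o['ee_pos'],o['finger_gap'],o['contact_force'])
C=cloud(f);ok=f['depth']>0
for n,a,lo,hi in(('die',(.464,-.2615),.08,.11),('die mid barrel',(.464,-.2615),.055,.07),('punch',(.47,.09),.05,.1),('short',(.548,.235),.028,.1)):
    m=ok&(np.hypot(C[...,0]-a[0],C[...,1]-a[1])<.04)&(C[...,2]>lo)&(C[...,2]<hi);Q=C[m];print(n,len(Q),Q.mean(0).round(4),Q[:,2].max().round(3))
cv2.imwrite('pics/end.png',cv2.resize(f['img'][130:330,130:370],(720,600))[...,::-1])
E
```

```text
9.725 [ 0.46413203 -0.26053585  0.1958744 ] 0.09187679025969925 [0.23591942 0.32677256 0.01229616]
die 251 [ 0.4641 -0.2581  0.0908] 0.098
die mid barrel 76 [ 0.4733 -0.2572  0.0625] 0.07
punch 235 [0.4716 0.0908 0.0659] 0.074
short 196 [0.5482 0.2351 0.0373] 0.044
```

View pics/end.png

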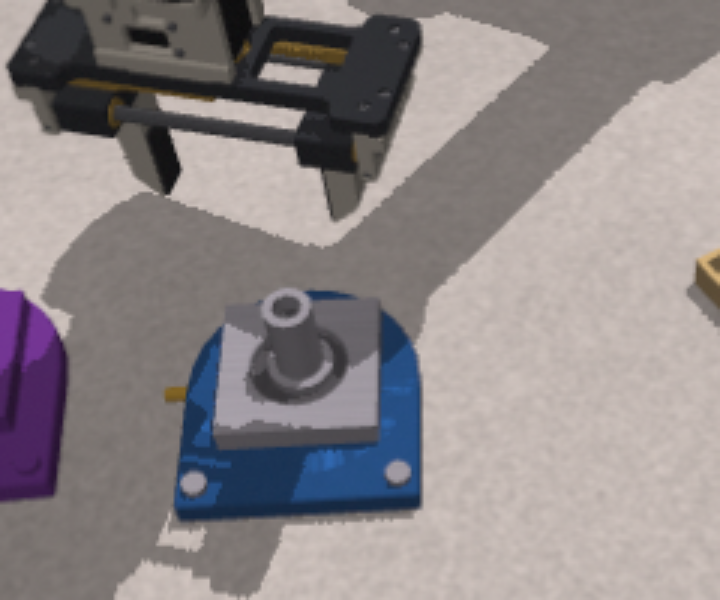

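The die stands upright in the recess with floor visible all round its foot at (298,365), and the gripper is clear. Hand in.

```bash
python3 -c "from bench import finish_job;print(finish_job())"
```

```text
the job is handed in; nothing more can be done
None
```

I picked the tall footed die from the tray and set it upright in the recess of the blue press bed. I lowered it until it touched the floor, released it, and raised the gripper clear. I handed the job in at about 9.7 s of the 40 s allowed; the hand-in reports no verdict.

- **Die position:** the depth reading puts its top at (0.464, -0.258), about 3.5 mm from my estimate of the recess centre, (0.464, -0.2615). The last picture shows recess floor all round the foot.
- **Height:** the highest depth reading was 0.098 m against the 0.094 m expected. Depth also read 3 to 5 mm high on the pieces standing in the tray. Touchdown came at the tool height expected for the recess floor, with the wrist force changing from −4 to +7 N.
- **Uprightness:** I judged this by eye from the last picture and did not measure the angle.
- **Other pieces:** the punch and the short die read within about 0.5 mm of where they started.
- **Disagreement:** at first the two cameras placed the recess 10 mm apart. Allowing for the scene camera seeing the rim rather than the floor brought that to about 4 mm, and I used the mean. That is within the 14 mm tolerance.

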